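# Rotate the calibration weights between balance and rests

### The job

The large weight has just been weighed and the other two were put down on the wrong rests. Put the large and the medium weight each on the rest of its own size and stand the small weight on the balance pan for the next weighing, each upright in the middle of its place; the small rest is free to park on and stays empty at the end. Set the weights down gently, and leave the beaker and the jar where they stand.

Things in the scene. Friction and masses are not known exactly. Their poses are not given: they have to be found in the camera images.
- weight_large: Stainless-steel calibration weight, a standing cylinder with a narrower neck and a grip knob on top: body 43 mm in diameter and 44 mm high, knob 28 mm in diameter, 70 mm high in all, about 0.5 kg. Starts standing on the balance pan. Origin: centre of its underside; z up along its axis.
- weight_medium: Stainless-steel calibration weight, a standing cylinder with a narrower neck and a grip knob on top: body 32 mm in diameter and 31 mm high, knob 21 mm in diameter, 50 mm high in all, about 0.2 kg. Starts standing on the large rest. Origin: centre of its underside; z up along its axis.
- weight_small: Stainless-steel calibration weight, a standing cylinder with a narrower neck and a grip knob on top: body 24 mm in diameter and 23 mm high, knob 16 mm in diameter, 38 mm high in all, about 0.1 kg. Starts standing on the medium rest. Origin: centre of its underside; z up along its axis.
- rest_large: The largest of three flat round white plastic discs fixed to the bench: 76 mm in diameter, 10 mm high, flat top. Place of the large weight. Origin: centre of its underside, on the bench (the top is 10 mm above it).
- rest_medium: The middle-sized of the three flat white discs, fixed: 58 mm in diameter, 10 mm high, flat top. Place of the medium weight. Origin: centre of its underside, on the bench (the top is 10 mm above it).
- rest_small: The smallest of the three flat white discs, fixed: 42 mm in diameter, 10 mm high, flat top. Empty at the start; a free spot. Origin: centre of its underside, on the bench (the top is 10 mm above it).
- balance: Low white top-loading balance, fixed, left or right of the discs: housing 190 mm wide, 65 mm high, reaching from 170 mm in front of the origin (-x) to 90 mm behind it; grey keypad at its front, up to 72 mm high; at its rear a rigid flat round steel pan 110 mm in diameter. Origin: on the bench straight below the pan's centre; the pan's surface is 82 mm above the origin.
- beaker: Small clear glass beaker, open, 52 mm in diameter, 65 mm high, loose, standing behind the discs; not to be disturbed. Origin: centre of its underside.
- jar: Small white plastic jar with a cap, 48 mm in diameter, 60 mm high, loose, standing behind the discs; not to be disturbed. Origin: centre of its underside.
Things that resemble listed ones, but are neither listed nor needed, are in the scene too. What is shaped like the weight_large but blue or orange is not meant.

How it is judged (in metres and radians):
At the end, for the whole second after the job is handed in: The large weight stands on the large rest, the medium weight on the medium rest and the small weight on the balance pan, each within 12 mm of the middle of its place, with its underside on the surface (within 4 mm), upright (within 0.1 rad) and at rest (horizontal distance between weight_large and rest_large below 0.012 m and z of weight_large in the frame of rest_large between 0.006 and 0.014 m and angle between each of weight_large, weight_medium, weight_small's own z axis and vertical below 0.1 rad and linear speed of each of weight_large, weight_medium, weight_small below 0.02 m/s and horizontal distance between weight_medium and rest_medium below 0.012 m and z of weight_medium in the frame of rest_medium between 0.006 and 0.014 m and horizontal distance between weight_small and balance below 0.012 m and z of weight_small in the frame of balance between 0.078 and 0.086 m); the robot touches nothing.
It fails at once if a weight is tipped over (tilted by more than 0.7 rad) (angle between any of weight_large, weight_medium, weight_small's own z axis and vertical above 0.7 rad).
It fails at once if a weight is dropped or slammed onto a rest or the balance (more than 45 N) (contact force between any of weight_large, weight_medium, weight_small and rest_large above 45 N or contact force between any of weight_large, weight_medium, weight_small and rest_medium above 45 N or contact force between any of weight_large, weight_medium, weight_small and rest_small above 45 N or contact force between any of weight_large, weight_medium, weight_small and balance above 45 N).
It fails at once if the beaker or the jar is moved by more than 30 mm (distance of any of beaker, jar from where it was at the start of the episode above 0.03 m).
It also fails if it takes over 112 s, if anything falls off the work surface, if the arm or the gripper's body presses on something with over 40 N, if the wrist force passes 120 N, or if a joint passes its speed limit or range.

### The arm

A 7-joint arm with a two-finger parallel gripper is mounted at the origin on the work surface. World frame = base frame: x ahead of the robot, y to its left, z up, the work surface at z = 0. Lengths are in m, angles in degrees, forces in N, time in s.
With the tool pointing down it reaches from about 0.425 to 0.875 m from the base axis. Payload 4.7 kg.
Tool frame: the origin (TCP) lies on the centre line of the jaws, within the pads' length; the fingertips stand 14 mm ahead of it and the grasp point (between the pads) lies 5 mm behind it; z points along the fingers, y is the line along which they close (so a half turn about z gives the same grasp; the last joint's range is limited). The gripper opens to 87 mm and grips with 3 to 60 N. Pads are 19 mm wide; open, the fingers measure 117 mm over their backs; the gripper's body (75 mm by 190 mm) begins 51 mm behind the grasp point.
Start: joints at [73.344, 18.392, -4.016, 83.108, 1.295, 78.541, -3.26], TCP at [0.195, -0.62, 0.237] pointing down, gripper open.
Joint ranges: [-163.93, 163.93], [-17.29, 119.83], [-79.2, 71.16], [3.27, 140.29], [-89.18, 269.18], [5.43, 117.66], [-154.24, 154.24]. Speed limits (degrees/s): [147.25, 147.25, 180, 180, 180, 180, 180].

### API

Orientations are given as [roll, pitch, yaw] about the fixed x, y, z axes, in that order (R = Rz(yaw) Ry(pitch) Rx(roll)).
In Python, from cell import env gives the robot as it stands.
- The arm moves only by the tool jog_arm, never from a script. Its argument "motion" is a list that holds one entry, the list of rows, each a list of 7 numbers: the shift along the tool's x, y, z in units of 0.1 m (1.0 is 0.1 m), then the turn, a rotation vector about the tool's x, y, z in units of 180 degrees (1.0 is 180 degrees), then the closure, from 0 (fully open) to 1 (shut). A call has 1 to 5 rows; each row is the pose to reach, as a shift and turn from the pose commanded when the call began, along the tool's axes at that moment, turning the shorter way round; what a row does not reach only later rows make up. A row lasts 1/10 s, in which the tool goes at most 50 mm and 8.59 degrees, less where a joint would pass 70% of its speed; a pose out of reach is approached as far as the arm can. A call with a number of a shift or a turn outside -1 to 1 is refused whole. A call with a gripper value outside its range is refused whole. The fingers move at their own pace and stop on an object; "grip_force" is the grip in N (left out, the last holds). Time passes only in rows, so rows that repeat a pose let the fingers close. It gives the time, the measured TCP pose, the force, the opening and the grip force at its end, in the units of the state.
- env.get_obs(): the state, without advancing time (a new reading comes with each control period).
- env.read_camera(name): name is "scene" or "top" or "wrist"; returns (picture, depth): 400x640x3 uint8, red, green, blue; 400x640 float32, m along the optical axis (not along the pixel's ray), 0 where there is no reading.
- env.camera_info(name): a dict with "camera_matrix" (3x3 intrinsics, pixels), "origin" and "orientation" of the camera in the world; the wrist camera has in their place "mount" (4x4, takes a point from camera to tool coordinates, whose origin is the TCP and whose axes are the flange's). Camera axes: x right, y down, z forward; pixel columns grow to the right and rows downward; lengths in m; the calibration is good to about 2 mm. A picture is of the moment at which its call begins: read the wrist's pose just before it. camera_info takes no time and is no camera call.
- env.sign_off(): hands the job in; it is judged then, once.
The state is a dict: "time_s": time; "qpos": joint angles; "joint_velocities": joint speeds; "effort": joint torques, N m; "tool_pos": TCP position; "tool_rot": TCP orientation; "force": force on the tool from outside, world axes, zero at the start; "wrist_torque": the same for the moment, N m; "grip_width": finger opening in m; "grasp_force": force on a finger pad.
Only numpy, scipy, OpenCV 4.12 (cv2) and the standard library are available. Lean on these libraries where they do the work, as an engineer would, in place of code of your own. Each camera call takes 0.05 s, during which the arm holds its last target. There are 200 camera calls.

## Working session

There is one attempt and no reset: what is moved stays moved. The work goes in short steps, Python scripts to look and compute and a tool call to move; the robot and the scene stay as the last step left them, time stands still between calls to the robot, and variables do not carry over. Pictures are saved under pics/ and viewed, at most 14 in all, crops included, and the job is handed in when it is done.

Besides the shell and the picture viewer there is one more tool, called after "Request:" as name(argument=value, ...) on one line, values as JSON. jog_arm: Moves the arm, as the interface text tells. Shifts and turns lie within -1 to 1; 1 stands for 0.1 m of shift or 180 degrees of turn. Its arguments: {"type":"object","properties":{"motion":{"type":"array","items":{"type":"array","items":{"type":"array","items":{"type":"number"}}}},"grip_force":{"type":"number"}},"required":["motion"]}

```bash
ls; mkdir -p pics; cat > h.py <<'E'
import numpy as np,cv2
from scipy.spatial.transform import Rotation as R
from cell import env
def look(n,f):
    p,d=env.read_camera(n); cv2.imwrite(f'pics/{f}.png',p[:,:,::-1]); np.save(f'pics/{f}.npy',d); return p,d
def pose(n):
    c=env.camera_info(n); K=np.array(c['camera_matrix']); return c,K
E
python3 - <<'E'
from h import *
o=env.get_obs();print(o)
for n in('scene','top'):
    look(n,n+'0');print(env.camera_info(n))
print(env.camera_info('wrist'))
E
```

```text
pics
{'time_s': 0.0, 'qpos': array([73.34321006, 18.43862653, -4.01401517, 83.17339537,  1.29576234,
       78.53975691, -3.25965836]), 'joint_velocities': array([ 0.03599792,  0.08125599, -0.04313641, -0.05995742, -0.06095915,
        0.03788675, -0.06985199]), 'effort': array([-2.56625881e-04, -4.91290569e+01, -4.04761825e-01, -3.12536860e+01,
       -6.42733625e-02,  4.35307575e-02,  1.66565633e-04]), 'tool_pos': array([ 0.19485684, -0.61957225,  0.23547938]), 'tool_rot': array([-1.79893496e+02,  6.85654878e-03,  1.74655674e+01]), 'force': array([ 0.0059335 ,  0.33232323, -0.50687874]), 'wrist_torque': array([ 0.04714522, -0.03192431,  0.01234457]), 'grasp_force': 0.0, 'grip_width': 0.08695709934595389}
{'camera_matrix': array([[361.64604227,   0.        , 323.07501655],
       [  0.        , 361.64604227, 198.40303696],
       [  0.        ,   0.        ,   1.        ]]), 'origin': array([ 1.15646352, -0.05229882,  0.70381361]), 'orientation': array([-137.65848719,   -1.00597505,   77.12494728])}
{'camera_matrix': array([[387.63548949,   0.        , 311.6849213 ],
       [  0.        , 387.63548949, 203.13815964],
       [  0.        ,   0.        ,   1.        ]]), 'origin': array([0.38357349, 0.06223806, 1.21104199]), 'orientation': array([-169.34697992,    0.45572828,  -88.47050745])}
{'camera_matrix': array([[281.50931578,   0.        , 319.08452711],
       [  0.        , 281.50931578, 198.14097785],
       [  0.        ,   0.        ,   1.        ]]), 'mount': array([[ 1.14625253e-03, -9.57004289e-01, -2.90071504e-01,
         7.91021595e-02],
       [ 9.99999009e-01,  8.60000257e-04,  1.11430271e-03,
        -6.20330524e-04],
       [-8.16930905e-04, -2.90072494e-01,  9.57004326e-01,
        -1.47755864e-01],
       [ 0.00000000e+00,  0.00000000e+00,  0.00000000e+00,
         1.00000000e+00]])}
```

View pics/scene0.png

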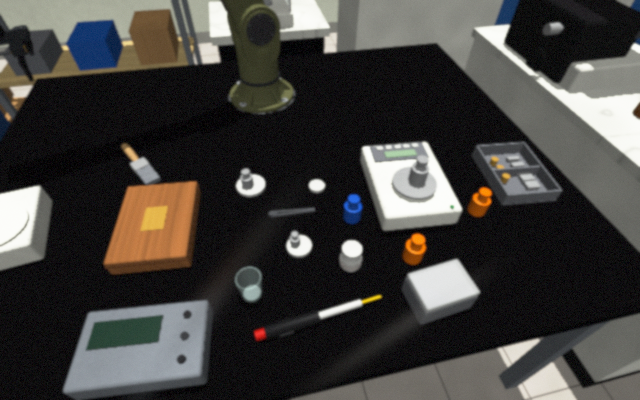

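View pics/top0.png

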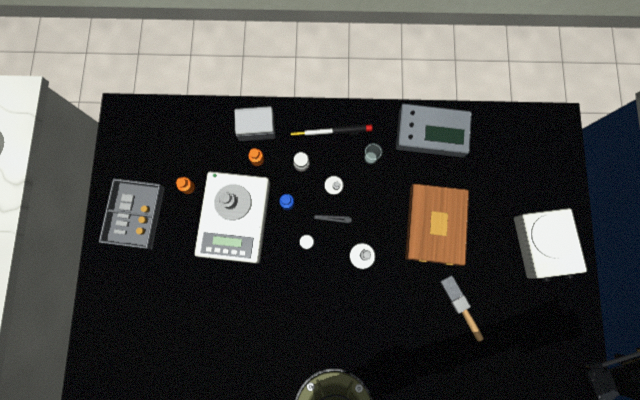

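Scene: the balance with the grey steel weight_large on its pan is at top-view (228,200). Candidates for weight_large are that steel one, blue (287,201) and orange (256,156), (185,185); only the steel one fits the description. Medium weight on the large rest is at (362,256), small weight on the medium rest at (334,185), and the empty small rest at (306,242). I'll confirm in a crop and measure.

```bash
cat >> h.py <<'E'
def cloud(n,d):
    c,K=pose(n); v,u=np.mgrid[:400,:640]
    P=np.stack([(u-K[0,2])/K[0,0]*d,(v-K[1,2])/K[1,1]*d,d],-1)
    if n=='wrist':
        o=env.get_obs(); M=np.array(c['mount']); P=P@M[:3,:3].T+M[:3,3]; 
        return P@R.from_euler('xyz',o['tool_rot'],degrees=True).as_matrix().T+o['tool_pos']
    return P@R.from_euler('xyz',c['orientation'],degrees=True).as_matrix().T+c['origin']
E
python3 - <<'E'
from h import *
d=np.load('pics/top0.npy');P=cloud('top',d);im=cv2.imread('pics/top0.png')
cv2.imwrite('pics/crop0.png',cv2.resize(im[140:280,180:400],(770,490),interpolation=cv2.INTER_CUBIC))
for nm,(u,v) in dict(bench=(330,280),wl=(228,199),pan=(243,212),restL=(354,262),wm=(364,255),restM=(328,190),ws=(336,185),restS=(306,242),blue=(287,200),beaker=(373,153),jar=(300,160),or1=(256,156),wood=(440,222)).items(): print(nm,P[v,u].round(3))
# fit discs: white pixels w/ height 5..16mm 
for nm,(u,v,r,lo,hi) in dict(pan=(234,202,26,.072,.092),L=(362,256,18,.004,.016),M=(334,185,15,.004,.016),S=(306,242,12,.004,.016)).items():
    Q=P[v-r:v+r,u-r:u+r].reshape(-1,3);I=im[v-r:v+r,u-r:u+r].reshape(-1,3)
    m=(Q[:,2]>lo)&(Q[:,2]<hi)&(I.min(1)>70)
    q=Q[m]; (cx,cy),rr=cv2.minEnclosingCircle(q[:,:2].astype(np.float32)); print(nm,m.sum(),q.mean(0).round(4),cx,cy,rr)
    t=Q[(Q[:,2]>hi+.006)]; 
    if len(t): k=t[t[:,2]>np.percentile(t[:,2],97)-.006]; print('  weight',len(t),t[:,:2].mean(0).round(4),'knob',k.mean(0).round(4),len(k))
E
```

```text
bench [ 0.373  0.015 -0.002]
wl [0.589 0.311 0.148]
pan [0.564 0.279 0.081]
restL [ 0.429 -0.057  0.004]
wm [ 0.448 -0.081  0.061]
restM [0.654 0.027 0.006]
ws [0.661 0.004 0.046]
restS [0.486 0.092 0.01 ]
blue [0.606 0.151 0.07 ]
beaker [ 0.781 -0.117  0.002]
jar [0.735 0.117 0.056]
or1 [0.742 0.253 0.065]
wood [ 0.554 -0.312  0.045]
pan 838 [0.5922 0.3107 0.0808] 0.5945261120796204 0.3151095509529114 0.05557127296924591
  weight 218 [0.5759 0.3007] knob [0.3836 0.0622 1.211 ] 13
L 371 [ 0.4469 -0.0775  0.0091] 0.44896548986434937 -0.08090267330408096 0.038535233587026596
  weight 99 [ 0.4464 -0.0795] knob [0.3836 0.0622 1.211 ] 4
M 198 [0.6689 0.013  0.0097] 0.669824481010437 0.010532636195421219 0.029034383594989777
  weight 53 [0.6254 0.0115] knob [0.3836 0.0622 1.211 ] 7
S 140 [0.4868 0.0922 0.0089] 0.4870830178260803 0.09227461367845535 0.020701279863715172
  weight 4 [0.3836 0.0622] knob [0.3836 0.0622 1.211 ] 4
```

View pics/crop0.png

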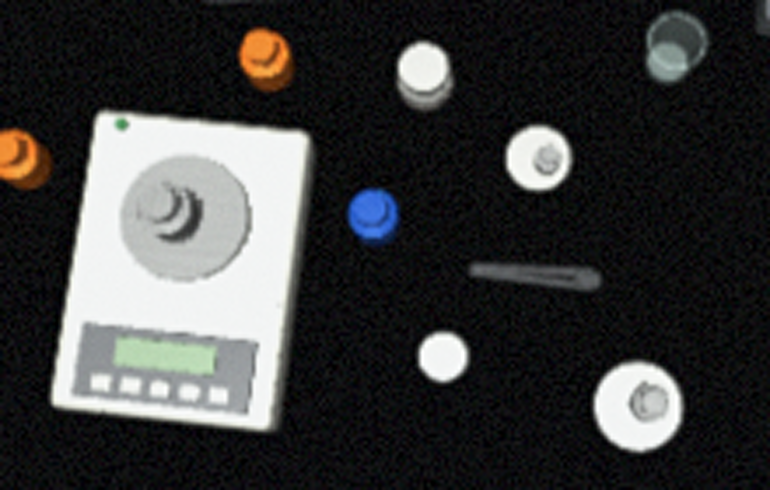

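The crop confirms it: the steel weight on the pan at crop (165,205), and the white discs carrying the medium (650,400) and small (548,158) weights. Blue and orange are decoys. Moving over the small weight.

Request:
jog_arm(motion=[[[0.81,-0.58,0,0,0,0.097,0],[0.81,-0.58,0,0,0,0.097,0],[0.81,-0.58,0,0,0,0.097,0],[0.81,-0.58,0,0,0,0.097,0]]], grip_force=20)

```text
time_s: 0.5
tool_pos: [0.2562, -0.5392, 0.2365]
tool_rot: [-180.0, 0.0, 0.2]
force: [0.1, -0.4, 0.9]
grip_width: 0.0869
grasp_force: 0.0
```

Request:
jog_arm(motion=[[[0.68,-0.9,0,0,0,0,0],[0.68,-0.9,0,0,0,0,0],[0.68,-0.9,0,0,0,0,0]]])

```text
time_s: 0.8
tool_pos: [0.3265, -0.4466, 0.2365]
tool_rot: [-179.9, -0.1, 0.4]
force: [0.3, 0.0, 0.1]
grip_width: 0.087
grasp_force: 0.0
```

Request:
jog_arm(motion=[[[0.68,-0.9,0,0,0,0,0],[0.68,-0.9,0,0,0,0,0],[0.68,-0.9,0,0,0,0,0]]])

```text
time_s: 1.1
tool_pos: [0.3943, -0.3563, 0.2367]
tool_rot: [-179.9, -0.1, 0.4]
force: [0.6, -1.7, 0.1]
grip_width: 0.0871
grasp_force: 0.0
```

Request:
jog_arm(motion=[[[0.68,-0.9,0,0,0,0,0],[0.68,-0.9,0,0,0,0,0],[0.68,-0.9,0,0,0,0,0]]])

```text
time_s: 1.4
tool_pos: [0.462, -0.2662, 0.2367]
tool_rot: [-179.9, -0.1, 0.4]
force: [0.2, -0.2, 1.2]
grip_width: 0.0872
grasp_force: 0.0
```

Request:
jog_arm(motion=[[[0.68,-0.9,0,0,0,0,0],[0.68,-0.9,0,0,0,0,0],[0.68,-0.9,0,0,0,0,0]]])

```text
time_s: 1.7
tool_pos: [0.5296, -0.1761, 0.2366]
tool_rot: [-179.9, -0.1, 0.4]
force: [-0.5, 0.7, -0.4]
grip_width: 0.0873
grasp_force: 0.0
```

Request:
jog_arm(motion=[[[0.68,-0.9,0,0,0,0,0],[0.68,-0.9,0,0,0,0,0],[0.68,-0.9,0,0,0,0,0]]])

```text
time_s: 2.0
tool_pos: [0.5971, -0.0861, 0.2362]
tool_rot: [-179.8, -0.1, 0.3]
force: [-0.6, 0.0, 0.8]
grip_width: 0.087
grasp_force: 0.0
```

Request:
jog_arm(motion=[[[0.64,-0.92,0,0,0,0,0],[0.64,-0.92,0.5,0,0,0,0],[0.64,-0.92,0.8,0,0,0,0],[0.64,-0.92,0.8,0,0,0,0]]])

```text
time_s: 2.4
tool_pos: [0.656, 0.0027, 0.1492]
tool_rot: [-179.9, 0.6, 0.2]
force: [-0.4, -0.2, -0.8]
grip_width: 0.0869
grasp_force: 0.0
```

```bash
python3 - <<'E'
from h import *
print(env.get_obs()['tool_pos'])
p,d=look('wrist','w0');P=cloud('wrist',d)
c=P.reshape(-1,3);c=c[d.ravel()>0]
for lo,hi,n in((.006,.014,'rest'),(.026,.037,'body'),(.040,.055,'knob')):
    m=(c[:,2]>lo)&(c[:,2]<hi)&(np.hypot(c[:,0]-.667,c[:,1]-.01)<.035); q=c[m]; print(n,m.sum(),q.mean(0).round(4),cv2.minEnclosingCircle(q[:,:2].astype(np.float32)))
E
```

```text
[0.65603762 0.00271752 0.14919939]
rest 1778 [0.6748 0.0123 0.0119] ((0.6704704761505127, 0.009950472973287106), 0.02906344085931778)
body 245 [0.6702 0.0021 0.0346] ((0.6654772162437439, 0.002141218166798353), 0.011908252723515034)
knob 232 [0.666  0.0022 0.0497] ((0.6654538512229919, 0.0021459851413965225), 0.007985926233232021)
```

View pics/w0.png

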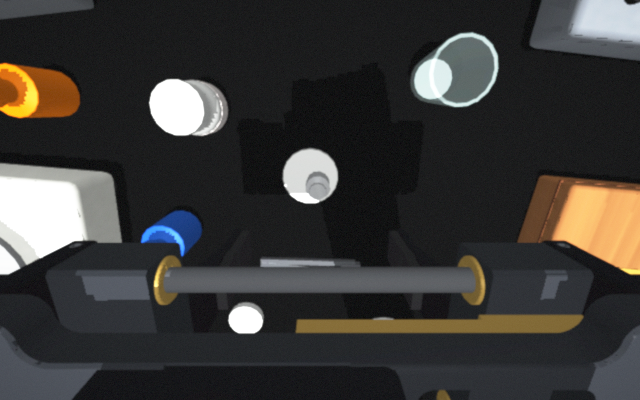

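The wrist view shows the small weight's knob at (318,185) off-centre on the medium rest (310,175), with the beaker and jar well clear. The cloud radii match the given sizes. Settling, then descending.

Request:
jog_arm(motion=[[[0,0,0,0,0,0,0],[0,0,0,0,0,0,0],[0,0,0,0,0,0,0]]])

```text
time_s: 2.75
tool_pos: [0.6599, -0.0005, 0.1589]
tool_rot: [179.9, -0.2, -0.1]
force: [-0.2, 0.6, 0.3]
grip_width: 0.087
grasp_force: 0.0
```

```bash
cat >> h.py <<'E'
def circ(c,x,y,r,bands):
    for n,lo,hi in bands:
        m=(c[:,2]>lo)&(c[:,2]<hi)&(np.hypot(c[:,0]-x,c[:,1]-y)<r); q=c[m]
        if len(q): print(n,m.sum(),np.median(q[:,2]).round(4),np.round(cv2.minEnclosingCircle(q[:,:2].astype(np.float32))[0],4),round(cv2.minEnclosingCircle(q[:,:2].astype(np.float32))[1],4))
def wristc(f='t'):
    o=env.get_obs(); print(o['time_s'],o['tool_pos'].round(4),o['tool_rot'].round(2))
    p,d=look('wrist',f);P=cloud('wrist',d).reshape(-1,3); return P[d.ravel()>0]
E
python3 - <<'E'
from h import *
c=wristc('w1')
circ(c,.667,.01,.035,(('rest',.006,.014),('body',.026,.037),('knob',.040,.055)))
circ(c,.487,.092,.035,(('S',.004,.016),))
E
```

```text
2.75 [ 6.599e-01 -5.000e-04  1.589e-01] [ 1.7993e+02 -2.0000e-01 -1.4000e-01]
rest 1666 0.0094 [0.6693 0.0127] 0.029
body 223 0.0329 [0.6642 0.0047] 0.012
knob 217 0.0473 [0.6639 0.0048] 0.0081
S 757 0.0093 [0.4868 0.0933] 0.0211
```

Request:
jog_arm(motion=[[[0.04,-0.05,0.3,0,0,0,0],[0.04,-0.05,0.6,0,0,0,0],[0.04,-0.05,0.9,0,0,0,0],[0.04,-0.05,0.9,0,0,0,0],[0.04,-0.05,0.9,0,0,0,0]]])

```text
time_s: 3.3
tool_pos: [0.6632, 0.0061, 0.0675]
tool_rot: [180.0, -0.0, -0.0]
force: [-0.6, -0.8, 0.4]
grip_width: 0.0871
grasp_force: 0.0
```

Request:
jog_arm(motion=[[[0,0,0.1,0,0,0,0],[0,0,0.2,0,0,0,0],[0,0,0.3,0,0,0,0],[0,0,0.36,0,0,0,0],[0,0,0.38,0,0,0,0]]])

```text
time_s: 3.8
tool_pos: [0.6621, 0.0065, 0.0273]
tool_rot: [180.0, 0.1, 0.0]
force: [0.7, -0.2, -0.7]
grip_width: 0.0868
grasp_force: 0.0
```

Request:
jog_arm(motion=[[[0,0,0,0,0,0,0],[0,0,0,0,0,0,0],[0,0,0,0,0,0,0]]])

```text
time_s: 4.1
tool_pos: [0.6632, 0.0066, 0.029]
tool_rot: [180.0, -0.0, 0.0]
force: [-0.5, 0.1, -0.2]
grip_width: 0.0871
grasp_force: 0.0
```

Request:
jog_arm(motion=[[[0.01,0.02,0,0,0,0,0.3],[0.01,0.02,0,0,0,0,0.5],[0.01,0.02,0,0,0,0,0.6],[0.01,0.02,0,0,0,0,0.65],[0.01,0.02,0,0,0,0,0.68]]])

```text
time_s: 4.6
tool_pos: [0.6638, 0.0046, 0.0285]
tool_rot: [180.0, 0.0, 0.0]
force: [-0.1, -0.1, 0.4]
grip_width: 0.0552
grasp_force: 0.0
```

Request:
jog_arm(motion=[[[0,0,0,0,0,0,0.71],[0,0,0,0,0,0,0.74],[0,0,0,0,0,0,0.8],[0,0,0,0,0,0,1],[0,0,0,0,0,0,1]]])

```text
time_s: 5.1
tool_pos: [0.6638, 0.0046, 0.0285]
tool_rot: [180.0, 0.0, 0.0]
force: [0.0, -0.3, -0.3]
grip_width: 0.0234
grasp_force: 20.0
```

Request:
jog_arm(motion=[[[0,0,0,0,0,0,1],[0,0,0,0,0,0,1],[0,0,0,0,0,0,1]]])

```text
time_s: 5.4
tool_pos: [0.6638, 0.0046, 0.0285]
tool_rot: [180.0, 0.0, 0.0]
force: [0.1, 0.5, 0.1]
grip_width: 0.0228
grasp_force: 20.0
```

Request:
jog_arm(motion=[[[0,0,-0.1,0,0,0,1],[0,0,-0.25,0,0,0,1],[0,0,-0.4,0,0,0,1]]])

```text
time_s: 5.7
tool_pos: [0.6641, 0.0047, 0.0702]
tool_rot: [180.0, -0.0, 0.0]
force: [0.8, 0.5, -0.7]
grip_width: 0.0236
grasp_force: 20.0
```

Request:
jog_arm(motion=[[[-0.2,-0.1,0,0,0,0,1],[-0.45,-0.22,0,0,0,0,1],[-0.7,-0.35,0,0,0,0,1],[-0.88,-0.44,0,0,0,0,1]]])

```text
time_s: 6.1
tool_pos: [0.575, 0.0498, 0.0701]
tool_rot: [180.0, -0.1, 0.1]
force: [-0.2, 1.0, -1.3]
grip_width: 0.0233
grasp_force: 20.0
```

Request:
jog_arm(motion=[[[-0.25,-0.12,0,0,0,0,1],[-0.5,-0.25,0,0,0,0,1],[-0.75,-0.38,0,0,0,0,1],[-0.89,-0.44,0,0,0,0,1],[-0.89,-0.44,0,0,0,0,1]]])

```text
time_s: 6.6
tool_pos: [0.486, 0.0934, 0.0695]
tool_rot: [179.9, -0.1, 0.1]
force: [0.1, -0.4, -0.6]
grip_width: 0.0234
grasp_force: 20.0
```

Request:
jog_arm(motion=[[[0,0,0.08,0,0,0,1],[0,0,0.16,0,0,0,1],[0,0,0.24,0,0,0,1],[0,0,0.3,0,0,0,1],[0,0,0.3,0,0,0,1]]])

```text
time_s: 7.1
tool_pos: [0.486, 0.0923, 0.037]
tool_rot: [-180.0, 0.2, -0.0]
force: [-0.6, 0.3, -0.5]
grip_width: 0.0235
grasp_force: 20.0
```

Request:
jog_arm(motion=[[[0,0,0,0,0,0,1],[0,0,0,0,0,0,1]]])

```text
time_s: 7.3
tool_pos: [0.4872, 0.0927, 0.0387]
tool_rot: [-180.0, -0.0, 0.0]
force: [0.3, -0.2, -0.4]
grip_width: 0.0232
grasp_force: 20.0
```

Request:
jog_arm(motion=[[[0,0,0.03,0,0,0,1],[0,0,0.06,0,0,0,1],[0,0,0.08,0,0,0,1],[0,0,0.09,0,0,0,1],[0,0,0.09,0,0,0,1]]])

```text
time_s: 7.8
tool_pos: [0.4867, 0.0926, 0.0293]
tool_rot: [180.0, 0.0, 0.0]
force: [-0.4, -0.1, -1.4]
grip_width: 0.0233
grasp_force: 20.0
```

Request:
jog_arm(motion=[[[0,0,0.005,0,0,0,1],[0,0,0.01,0,0,0,1],[0,0,0.015,0,0,0,1],[0,0,0.015,0,0,0,1],[0,0,0.015,0,0,0,1]]])

```text
time_s: 8.3
tool_pos: [0.487, 0.0926, 0.0284]
tool_rot: [180.0, -0.0, 0.0]
force: [-1.7, 0.1, 4.4]
grip_width: 0.0232
grasp_force: 20.0
```

Request:
jog_arm(motion=[[[0,0,0,0,0,0,0.7],[0,0,0,0,0,0,0.65],[0,0,0,0,0,0,0.5],[0,0,0,0,0,0,0.3],[0,0,0,0,0,0,0.2]]])

```text
time_s: 8.8
tool_pos: [0.4868, 0.0926, 0.0279]
tool_rot: [180.0, 0.0, 0.0]
force: [0.0, 0.8, -0.1]
grip_width: 0.0471
grasp_force: 0.0
```

Request:
jog_arm(motion=[[[0,0,-0.2,0,0,0,0.2],[0,0,-0.5,0,0,0,0.2],[0,0,-0.8,0,0,0,0.1],[0,0,-1,0,0,0,0]]])

```text
time_s: 9.2
tool_pos: [0.4876, 0.0929, 0.1301]
tool_rot: [-180.0, -0.1, 0.0]
force: [0.6, -0.7, 0.2]
grip_width: 0.0776
grasp_force: 0.0
```

Request:
jog_arm(motion=[[[-0.1,0.4,-0.2,0,0,0,0],[-0.2,0.9,-0.2,0,0,0,0],[-0.2,0.9,-0.2,0,0,0,0]]])

```text
time_s: 9.5
tool_pos: [0.466, -0.0044, 0.1484]
tool_rot: [179.8, -0.0, -0.5]
force: [-1.4, -0.4, -0.8]
grip_width: 0.0865
grasp_force: 0.0
```

Request:
jog_arm(motion=[[[-0.1,0.4,0,0,0,0,0],[-0.2,0.84,0,0,0,0,0],[-0.2,0.84,0,0,0,0,0],[-0.2,0.84,0,0,0,0,0]]])

```text
time_s: 9.9
tool_pos: [0.4466, -0.082, 0.1478]
tool_rot: [-180.0, 0.0, -0.2]
force: [0.4, 0.3, -0.1]
grip_width: 0.0873
grasp_force: 0.0
```

Request:
jog_arm(motion=[[[0,0,0,0,0,0,0],[0,0,0,0,0,0,0],[0,0,0,0,0,0,0]]])

```text
time_s: 10.2
tool_pos: [0.4471, -0.0803, 0.148]
tool_rot: [-180.0, 0.0, 0.1]
force: [-0.3, -0.1, 0.3]
grip_width: 0.0866
grasp_force: 0.0
```

```bash
python3 - <<'E'
from h import *
c=wristc('w2')
circ(c,.447,-.08,.045,(('L',.004,.016),('body',.034,.046),('knob',.053,.068)))
circ(c,.487,.092,.035,(('S',.004,.016),('sbody',.026,.037),('sknob',.042,.055)))
E
```

```text
10.2 [ 0.4471 -0.0803  0.148 ] [-1.8e+02  0.0e+00  1.3e-01]
L 2881 0.0097 [ 0.4477 -0.0794] 0.038
body 440 0.0414 [ 0.4499 -0.087 ] 0.016
knob 441 0.0596 [ 0.4498 -0.0866] 0.0104
S 792 0.0095 [0.4866 0.0925] 0.021
sbody 383 0.033 [0.4873 0.0912] 0.012
sknob 307 0.0473 [0.486 0.092] 0.008
```

View pics/w2.png

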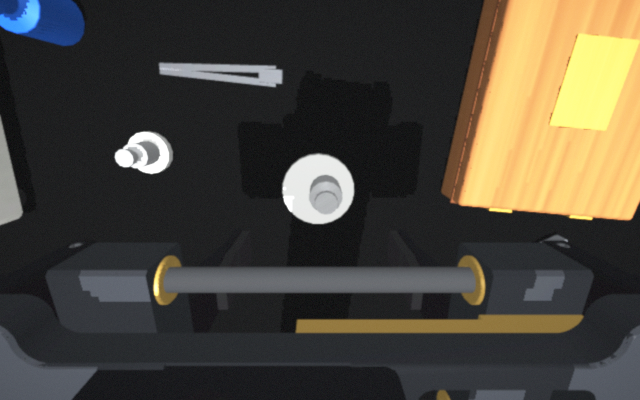

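Small weight stands on the small rest (145,152); medium weight knob is at (326,200) on the large rest, and nothing is near it. Descending on it.

Request:
jog_arm(motion=[[[0.03,0.06,0.3,0,0,0,0],[0.03,0.06,0.6,0,0,0,0],[0.03,0.06,0.8,0,0,0,0],[0.03,0.06,0.8,0,0,0,0],[0.03,0.06,0.8,0,0,0,0]]])

```text
time_s: 10.75
tool_pos: [0.4501, -0.087, 0.0683]
tool_rot: [-180.0, 0.0, 0.0]
force: [0.0, -0.9, 1.2]
grip_width: 0.0867
grasp_force: 0.0
```

Request:
jog_arm(motion=[[[0,0,0.1,0,0,0,0],[0,0,0.2,0,0,0,0],[0,0,0.3,0,0,0,0],[0,0,0.35,0,0,0,0],[0,0,0.37,0,0,0,0]]])

```text
time_s: 11.25
tool_pos: [0.4493, -0.0873, 0.0302]
tool_rot: [-180.0, 0.1, 0.0]
force: [0.2, 1.1, 1.2]
grip_width: 0.0869
grasp_force: 0.0
```

Request:
jog_arm(motion=[[[0,0,0,0,0,0,0.1],[0,0,0,0,0,0,0.2],[0,0,0,0,0,0,0.3],[0,0,0,0,0,0,0.4],[0,0,0,0,0,0,0.45]]], grip_force=30)

```text
time_s: 11.75
tool_pos: [0.45, -0.0875, 0.0313]
tool_rot: [180.0, -0.0, 0.0]
force: [-0.3, 0.6, -0.3]
grip_width: 0.0551
grasp_force: 0.0
```

Request:
jog_arm(motion=[[[0,0,0,0,0,0,0.6],[0,0,0,0,0,0,0.65],[0,0,0,0,0,0,0.7],[0,0,0,0,0,0,1],[0,0,0,0,0,0,1]]])

```text
time_s: 12.25
tool_pos: [0.4499, -0.0873, 0.0311]
tool_rot: [-180.0, 0.0, 0.0]
force: [0.1, 0.2, 0.1]
grip_width: 0.0307
grasp_force: 30.0
```

Request:
jog_arm(motion=[[[0,0,0,0,0,0,1],[0,0,0,0,0,0,1],[0,0,0,0,0,0,1]]])

```text
time_s: 12.55
tool_pos: [0.4499, -0.0873, 0.0311]
tool_rot: [-180.0, 0.0, 0.0]
force: [-0.3, 2.3, 1.6]
grip_width: 0.031
grasp_force: 30.0
```

Request:
jog_arm(motion=[[[0,0,-0.1,0,0,0,1],[0,0,-0.25,0,0,0,1],[0,0,-0.4,0,0,0,1]]])

```text
time_s: 12.85
tool_pos: [0.4494, -0.0876, 0.0716]
tool_rot: [180.0, 0.0, 0.0]
force: [0.3, 0.5, -2.2]
grip_width: 0.031
grasp_force: 30.0
```

Request:
jog_arm(motion=[[[0.2,-0.09,0,0,0,0,1],[0.45,-0.2,0,0,0,0,1],[0.73,-0.33,0,0,0,0,1]]])

```text
time_s: 13.15
tool_pos: [0.5233, -0.0552, 0.0717]
tool_rot: [179.9, -0.0, -0.1]
force: [0.8, -0.7, -1.9]
grip_width: 0.031
grasp_force: 30.0
```

Request:
jog_arm(motion=[[[0.25,-0.11,0,0,0,0,1],[0.5,-0.22,0,0,0,0,1],[0.73,-0.33,0,0,0,0,1]]])

```text
time_s: 13.45
tool_pos: [0.5968, -0.0215, 0.0712]
tool_rot: [180.0, 0.0, -0.0]
force: [-0.7, 0.1, -1.7]
grip_width: 0.0314
grasp_force: 30.0
```

Request:
jog_arm(motion=[[[0.25,-0.11,0,0,0,0,1],[0.5,-0.22,0,0,0,0,1],[0.73,-0.33,0,0,0,0,1],[0.73,-0.33,0,0,0,0,1],[0.73,-0.33,0,0,0,0,1]]])

```text
time_s: 13.95
tool_pos: [0.6684, 0.0115, 0.0707]
tool_rot: [180.0, 0.1, 0.0]
force: [0.6, -0.0, -1.8]
grip_width: 0.0312
grasp_force: 30.0
```

Request:
jog_arm(motion=[[[0,0,0.08,0,0,0,1],[0,0,0.16,0,0,0,1],[0,0,0.24,0,0,0,1],[0,0,0.3,0,0,0,1],[0,0,0.3,0,0,0,1]]])

```text
time_s: 14.45
tool_pos: [0.6676, 0.0112, 0.0394]
tool_rot: [180.0, 0.2, -0.0]
force: [1.0, 0.5, -1.5]
grip_width: 0.0314
grasp_force: 30.0
```

Request:
jog_arm(motion=[[[0,0,0,0,0,0,1],[0,0,0,0,0,0,1]]])

```text
time_s: 14.65
tool_pos: [0.6692, 0.0117, 0.0415]
tool_rot: [180.0, -0.0, 0.0]
force: [0.1, 1.0, -1.9]
grip_width: 0.0307
grasp_force: 30.0
```

Height must go from 0.0412 to 0.0311, with final creep.

Request:
jog_arm(motion=[[[0,0,0.03,0,0,0,1],[0,0,0.06,0,0,0,1],[0,0,0.08,0,0,0,1],[0,0,0.088,0,0,0,1],[0,0,0.088,0,0,0,1]]])

```text
time_s: 15.15
tool_pos: [0.6687, 0.0116, 0.032]
tool_rot: [180.0, 0.0, 0.0]
force: [0.6, 0.9, -1.6]
grip_width: 0.0312
grasp_force: 30.0
```

Request:
jog_arm(motion=[[[0,0,0.005,0,0,0,1],[0,0,0.01,0,0,0,1],[0,0,0.015,0,0,0,1],[0,0,0.015,0,0,0,1],[0,0,0.015,0,0,0,1]]])

```text
time_s: 15.65
tool_pos: [0.669, 0.0116, 0.0311]
tool_rot: [180.0, -0.0, 0.0]
force: [-0.8, -0.8, 1.6]
grip_width: 0.031
grasp_force: 30.0
```

Request:
jog_arm(motion=[[[0,0,0,0,0,0,0.62],[0,0,0,0,0,0,0.58],[0,0,0,0,0,0,0.4],[0,0,0,0,0,0,0.2],[0,0,0,0,0,0,0.2]]])

```text
time_s: 16.15
tool_pos: [0.6689, 0.0116, 0.0307]
tool_rot: [180.0, -0.0, 0.0]
force: [0.2, -0.3, -0.2]
grip_width: 0.053
grasp_force: 0.0
```

Request:
jog_arm(motion=[[[0,0,-0.2,0,0,0,0.2],[0,0,-0.5,0,0,0,0.2],[0,0,-1,0,0,0,0],[0,0,-1,0,0,0,0]]])

```text
time_s: 16.55
tool_pos: [0.6735, 0.0124, 0.1388]
tool_rot: [-180.0, -0.8, 0.0]
force: [0.9, -0.4, 0.4]
grip_width: 0.0786
grasp_force: 0.0
```

Request:
jog_arm(motion=[[[0,0,-0.5,0,0,0,0],[0,0,-1,0,0,0,0],[0,0,-1,0,0,0,0]]])

```text
time_s: 16.85
tool_pos: [0.673, 0.0125, 0.2397]
tool_rot: [-180.0, -0.8, -0.0]
force: [0.8, 0.5, 0.3]
grip_width: 0.0868
grasp_force: 0.0
```

```bash
python3 - <<'E'
from h import *
c=wristc('w3')
circ(c,.67,.011,.035,(('M',.004,.016),('body',.034,.046),('knob',.053,.068)))
E
```

```text
16.85 [0.673  0.0125 0.2397] [-179.98   -0.84   -0.  ]
M 800 0.0058 [0.6664 0.0116] 0.0289
body 237 0.0375 [0.666  0.0107] 0.0158
knob 229 0.0557 [0.6659 0.0108] 0.0106
```

Request:
jog_arm(motion=[[[-0.1,-0.4,0,0,0,0,0],[-0.26,-1,0,0,0,0,0],[-0.26,-1,0,0,0,0,0]]])

```text
time_s: 17.2
tool_pos: [0.6399, 0.1198, 0.2299]
tool_rot: [-179.7, 0.1, 0.5]
force: [-0.0, 0.3, 0.2]
grip_width: 0.087
grasp_force: 0.0
```

Request:
jog_arm(motion=[[[-0.1,-0.4,0,0,0,0,0],[-0.26,-1,0,0,0,0,0],[-0.26,-1,0,0,0,0,0]]])

```text
time_s: 17.5
tool_pos: [0.6131, 0.2197, 0.2298]
tool_rot: [-179.8, 0.2, 0.6]
force: [-0.1, 0.6, -0.3]
grip_width: 0.087
grasp_force: 0.0
```

Request:
jog_arm(motion=[[[-0.1,-0.4,0,0,0,0,0],[-0.26,-1,0,0,0,0,0],[-0.26,-1,0,0,0,0,0],[-0.26,-1,0,0,0,0,0]]])

```text
time_s: 17.9
tool_pos: [0.5885, 0.3152, 0.2297]
tool_rot: [-179.9, 0.1, 0.4]
force: [-0.0, -0.8, -0.1]
grip_width: 0.0872
grasp_force: 0.0
```

Request:
jog_arm(motion=[[[0,0,0,0,0,0,0],[0,0,0,0,0,0,0],[0,0,0,0,0,0,0]]])

```text
time_s: 18.2
tool_pos: [0.592, 0.3092, 0.2305]
tool_rot: [179.9, -0.0, -0.2]
force: [-0.5, -0.0, 0.9]
grip_width: 0.0871
grasp_force: 0.0
```

```bash
python3 - <<'E'
from h import *
c=wristc('w4')
circ(c,.594,.314,.06,(('pan',.076,.088),('body',.118,.132),('knob',.142,.162)))
E
```

```text
18.2 [0.592  0.3092 0.2305] [ 1.7993e+02 -1.0000e-02 -1.9000e-01]
pan 5827 0.0818 [0.5932 0.3162] 0.0551
body 789 0.1269 [0.5916 0.3223] 0.0215
knob 857 0.1516 [0.5916 0.3224] 0.0141
```

View pics/w4.png

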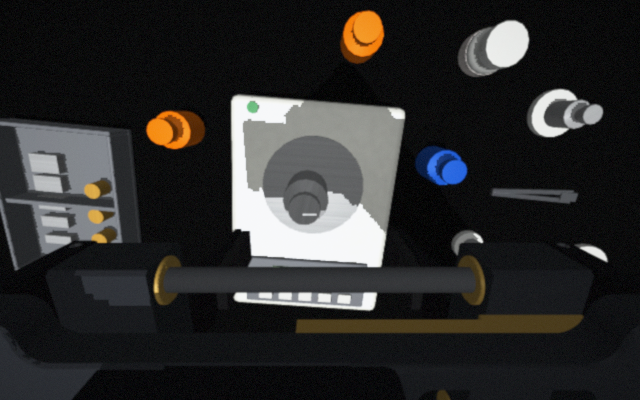

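Medium stands centred on its rest (within 1 mm). The steel large weight is at (306,195) on the pan (312,185); the orange and blue decoys stand clear. Descending.

Request:
jog_arm(motion=[[[0,-0.12,0.2,0,0,0,0],[0,-0.12,0.4,0,0,0,0],[0,-0.12,0.4,0,0,0,0],[0,-0.12,0.4,0,0,0,0]]])

```text
time_s: 18.65
tool_pos: [0.5913, 0.3226, 0.1908]
tool_rot: [180.0, 0.0, -0.1]
force: [-0.5, 0.1, 0.3]
grip_width: 0.0868
grasp_force: 0.0
```

Request:
jog_arm(motion=[[[0,0,0,0,0,0,0],[0,0,0,0,0,0,0]]])

```text
time_s: 18.85
tool_pos: [0.5916, 0.3236, 0.1921]
tool_rot: [-180.0, -0.1, -0.0]
force: [-0.2, -0.3, -0.4]
grip_width: 0.0868
grasp_force: 0.0
```

Request:
jog_arm(motion=[[[0,0.01,0.2,0,0,0,0],[0,0.01,0.4,0,0,0,0],[0,0.01,0.6,0,0,0,0],[0,0.01,0.75,0,0,0,0],[0,0.01,0.83,0,0,0,0]]])

```text
time_s: 19.35
tool_pos: [0.5906, 0.3222, 0.1066]
tool_rot: [180.0, 0.1, -0.0]
force: [-0.1, 0.3, -0.2]
grip_width: 0.0873
grasp_force: 0.0
```

Request:
jog_arm(motion=[[[0,0,0,0,0,0,0.1],[0,0,0,0,0,0,0.2],[0,0,0,0,0,0,0.3],[0,0,0,0,0,0,0.4],[0,0,0,0,0,0,0.45]]], grip_force=45)

```text
time_s: 19.85
tool_pos: [0.5911, 0.3228, 0.1084]
tool_rot: [-180.0, -0.1, 0.0]
force: [0.7, -0.2, 0.4]
grip_width: 0.0552
grasp_force: 0.0
```

Request:
jog_arm(motion=[[[0,0,0,0,0,0,0.5],[0,0,0,0,0,0,0.55],[0,0,0,0,0,0,0.7],[0,0,0,0,0,0,1],[0,0,0,0,0,0,1]]])

```text
time_s: 20.35
tool_pos: [0.5909, 0.3222, 0.1078]
tool_rot: [180.0, 0.0, -0.0]
force: [0.3, -1.4, 2.9]
grip_width: 0.042
grasp_force: 45.0
```

Request:
jog_arm(motion=[[[0,0,0,0,0,0,1],[0,0,0,0,0,0,1],[0,0,0,0,0,0,1]]])

```text
time_s: 20.65
tool_pos: [0.5909, 0.3223, 0.1079]
tool_rot: [180.0, -0.0, -0.0]
force: [-0.9, -2.8, 3.2]
grip_width: 0.0421
grasp_force: 45.0
```

Request:
jog_arm(motion=[[[0,0,-0.05,0,0,0,1],[0,0,-0.15,0,0,0,1],[0,0,-0.3,0,0,0,1],[0,0,-0.4,0,0,0,1]]])

```text
time_s: 21.05
tool_pos: [0.5912, 0.3233, 0.1495]
tool_rot: [-179.9, -0.1, 0.0]
force: [-0.4, 0.6, -4.2]
grip_width: 0.0419
grasp_force: 45.0
```

Request:
jog_arm(motion=[[[-0.07,0.2,0,0,0,0,1],[-0.17,0.48,0,0,0,0,1],[-0.29,0.81,0,0,0,0,1]]])

```text
time_s: 21.35
tool_pos: [0.5617, 0.2424, 0.1488]
tool_rot: [-179.9, -0.1, 0.1]
force: [0.1, 0.2, -4.5]
grip_width: 0.0418
grasp_force: 45.0
```

Request:
jog_arm(motion=[[[-0.1,0.28,0,0,0,0,1],[-0.2,0.55,0,0,0,0,1],[-0.29,0.81,0,0,0,0,1]]])

```text
time_s: 21.65
tool_pos: [0.5326, 0.1598, 0.1488]
tool_rot: [180.0, -0.1, 0.0]
force: [0.5, -0.1, -5.1]
grip_width: 0.0417
grasp_force: 45.0
```

Request:
jog_arm(motion=[[[-0.1,0.28,0,0,0,0,1],[-0.2,0.55,0,0,0,0,1],[-0.29,0.81,0,0,0,0,1]]])

```text
time_s: 21.95
tool_pos: [0.5037, 0.0789, 0.1489]
tool_rot: [180.0, -0.1, 0.0]
force: [0.5, -0.3, -4.2]
grip_width: 0.0417
grasp_force: 45.0
```

Request:
jog_arm(motion=[[[-0.1,0.28,0,0,0,0,1],[-0.2,0.55,0,0,0,0,1],[-0.29,0.81,0,0,0,0,1]]])

```text
time_s: 22.25
tool_pos: [0.4748, -0.0021, 0.1489]
tool_rot: [180.0, -0.1, 0.0]
force: [0.8, -0.6, -5.5]
grip_width: 0.0417
grasp_force: 45.0
```

Request:
jog_arm(motion=[[[-0.1,0.28,0,0,0,0,1],[-0.2,0.5,0,0,0,0,1],[-0.27,0.7,0,0,0,0,1],[-0.27,0.79,0,0,0,0,1],[-0.27,0.79,0,0,0,0,1]]])

```text
time_s: 22.75
tool_pos: [0.4485, -0.0812, 0.1486]
tool_rot: [180.0, -0.1, -0.1]
force: [1.5, 0.0, -4.4]
grip_width: 0.0421
grasp_force: 45.0
```

Request:
jog_arm(motion=[[[0,0,0,0,0,0,1],[0,0,0,0,0,0,1],[0,0,0,0,0,0,1]]])

```text
time_s: 23.05
tool_pos: [0.4482, -0.0792, 0.1478]
tool_rot: [-180.0, -0.0, 0.1]
force: [0.3, -0.5, -4.4]
grip_width: 0.0421
grasp_force: 45.0
```

Request:
jog_arm(motion=[[[0,0.0,0.2,0,0,0,1],[0,0.0,0.45,0,0,0,1],[0,0.0,0.7,0,0,0,1],[0,0.0,0.9,0,0,0,1],[0,0.0,1,0,0,0,1]]])

```text
time_s: 23.55
tool_pos: [0.4467, -0.0795, 0.046]
tool_rot: [-179.9, 0.2, 0.1]
force: [-0.4, -1.6, -4.5]
grip_width: 0.0421
grasp_force: 45.0
```

Request:
jog_arm(motion=[[[0,0,0,0,0,0,1],[0,0,0,0,0,0,1],[0,0,0,0,0,0,1]]])

```text
time_s: 23.85
tool_pos: [0.4491, -0.0805, 0.049]
tool_rot: [180.0, -0.1, 0.0]
force: [-0.9, 0.3, -5.5]
grip_width: 0.042
grasp_force: 45.0
```

Request:
jog_arm(motion=[[[-0.01,0,0.03,0,0,0,1],[-0.01,0,0.06,0,0,0,1],[-0.01,0,0.09,0,0,0,1],[-0.01,0,0.11,0,0,0,1],[-0.01,0,0.11,0,0,0,1]]])

```text
time_s: 24.35
tool_pos: [0.4465, -0.0804, 0.0363]
tool_rot: [-180.0, 0.0, 0.0]
force: [0.2, 0.1, -4.6]
grip_width: 0.042
grasp_force: 45.0
```

Request:
jog_arm(motion=[[[0,0,0,0,0,0,1],[0,0,0,0,0,0,1]]])

```text
time_s: 24.55
tool_pos: [0.447, -0.0804, 0.0368]
tool_rot: [180.0, -0.0, 0.0]
force: [-0.1, -0.4, -3.6]
grip_width: 0.0421
grasp_force: 45.0
```

Request:
jog_arm(motion=[[[0,0,0.005,0,0,0,1],[0,0,0.01,0,0,0,1],[0,0,0.015,0,0,0,1],[0,0,0.015,0,0,0,1],[0,0,0.015,0,0,0,1]]])

```text
time_s: 25.05
tool_pos: [0.447, -0.0804, 0.0357]
tool_rot: [180.0, -0.0, 0.0]
force: [-3.3, 1.6, 3.8]
grip_width: 0.0418
grasp_force: 45.0
```

Request:
jog_arm(motion=[[[0,0,0,0,0,0,0.48],[0,0,0,0,0,0,0.45],[0,0,0,0,0,0,0.3],[0,0,0,0,0,0,0.1],[0,0,0,0,0,0,0.1]]])

```text
time_s: 25.55
tool_pos: [0.447, -0.0805, 0.0352]
tool_rot: [180.0, -0.0, 0.0]
force: [0.2, 1.1, -0.1]
grip_width: 0.0642
grasp_force: 0.0
```

Request:
jog_arm(motion=[[[0,0,-0.2,0,0,0,0],[0,0,-0.5,0,0,0,0],[0,0,-1,0,0,0,0],[0,0,-1,0,0,0,0]]])

```text
time_s: 25.95
tool_pos: [0.4515, -0.0811, 0.1414]
tool_rot: [179.8, -0.7, 0.0]
force: [0.7, -0.7, -0.1]
grip_width: 0.0861
grasp_force: 0.0
```

Request:
jog_arm(motion=[[[0.1,-0.4,0,0,0,0,0],[0.2,-0.86,0,0,0,0,0],[0.2,-0.86,0,0,0,0,0]]])

```text
time_s: 26.25
tool_pos: [0.4679, 0.0123, 0.1357]
tool_rot: [-179.8, -0.1, 0.5]
force: [-0.3, -0.7, -0.5]
grip_width: 0.0872
grasp_force: 0.0
```

Request:
jog_arm(motion=[[[0.1,-0.4,0,0,0,0,0],[0.2,-0.86,0,0,0,0,0],[0.2,-0.86,0,0,0,0,0],[0.2,-0.86,0,0,0,0,0]]])

```text
time_s: 26.65
tool_pos: [0.4867, 0.0925, 0.1348]
tool_rot: [-180.0, 0.0, 0.2]
force: [-0.1, -1.6, 0.1]
grip_width: 0.0873
grasp_force: 0.0
```

Request:
jog_arm(motion=[[[0,0,0,0,0,0,0],[0,0,0,0,0,0,0],[0,0,0,0,0,0,0],[0,0,0,0,0,0,0]]])

```text
time_s: 27.05
tool_pos: [0.4869, 0.0907, 0.1352]
tool_rot: [180.0, -0.0, -0.1]
force: [-0.1, 0.3, 0.0]
grip_width: 0.0871
grasp_force: 0.0
```

```bash
python3 - <<'E'
from h import *
c=wristc('w5')
circ(c,.447,-.08,.045,(('L',.004,.016),('body',.048,.06),('knob',.07,.09)))
circ(c,.487,.092,.035,(('S',.004,.016),('sbody',.026,.037),('sknob',.042,.055)))
E
```

```text
27.05 [0.4869 0.0907 0.1352] [ 1.7998e+02 -0.0000e+00 -8.0000e-02]
L 1889 0.0097 [ 0.4482 -0.0787] 0.038
body 619 0.0546 [ 0.4544 -0.0803] 0.0206
S 702 0.0097 [0.4869 0.0938] 0.0209
sbody 267 0.0331 [0.4876 0.0924] 0.012
sknob 255 0.0475 [0.4876 0.0926] 0.0079
```

View pics/w5.png

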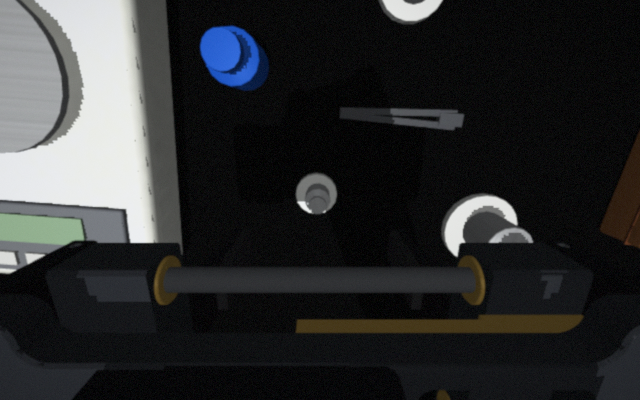

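Small weight at (317,198) on the small rest under the gripper; large weight stands on the large rest (480,230). Grasping the small one.

Request:
jog_arm(motion=[[[0,-0.01,0.25,0,0,0,0.2],[0,-0.01,0.5,0,0,0,0.2],[0,-0.01,0.7,0,0,0,0.2],[0,-0.01,0.8,0,0,0,0.2],[0,-0.01,0.8,0,0,0,0.2]]], grip_force=20)

```text
time_s: 27.6
tool_pos: [0.4858, 0.0923, 0.054]
tool_rot: [180.0, 0.2, -0.0]
force: [-0.0, 0.9, 0.1]
grip_width: 0.0701
grasp_force: 0.0
```

Request:
jog_arm(motion=[[[0,0,0.1,0,0,0,0.2],[0,0,0.2,0,0,0,0.2],[0,0,0.24,0,0,0,0.2],[0,0,0.255,0,0,0,0.2],[0,0,0.255,0,0,0,0.2]]])

```text
time_s: 28.1
tool_pos: [0.4868, 0.0926, 0.0297]
tool_rot: [180.0, 0.0, 0.0]
force: [-0.3, 0.4, 0.2]
grip_width: 0.0699
grasp_force: 0.0
```

Request:
jog_arm(motion=[[[0,0,0,0,0,0,0.4],[0,0,0,0,0,0,0.5],[0,0,0,0,0,0,0.6],[0,0,0,0,0,0,0.65]]])

```text
time_s: 28.5
tool_pos: [0.487, 0.0926, 0.0299]
tool_rot: [180.0, -0.0, 0.0]
force: [-0.3, -1.4, 0.0]
grip_width: 0.045
grasp_force: 0.0
```

Request:
jog_arm(motion=[[[0,0,0,0,0,0,0.68],[0,0,0,0,0,0,0.71],[0,0,0,0,0,0,0.74],[0,0,0,0,0,0,0.8],[0,0,0,0,0,0,1]]])

```text
time_s: 29.0
tool_pos: [0.4868, 0.0926, 0.0297]
tool_rot: [180.0, 0.0, 0.0]
force: [-1.0, 0.1, -0.1]
grip_width: 0.0231
grasp_force: 20.0
```

Request:
jog_arm(motion=[[[0,0,0,0,0,0,1],[0,0,0,0,0,0,1],[0,0,0,0,0,0,1],[0,0,0,0,0,0,1]]])

```text
time_s: 29.4
tool_pos: [0.4868, 0.0926, 0.0297]
tool_rot: [180.0, 0.0, 0.0]
force: [-0.3, 0.1, -0.5]
grip_width: 0.0233
grasp_force: 20.0
```

Request:
jog_arm(motion=[[[0,0,-0.15,0,0,0,1],[0,0,-0.4,0,0,0,1],[0,0,-0.75,0,0,0,1],[0,0,-1,0,0,0,1],[0,0,-1,0,0,0,1]]])

```text
time_s: 29.9
tool_pos: [0.4897, 0.0933, 0.1345]
tool_rot: [-180.0, -0.5, 0.0]
force: [1.0, 0.1, -1.4]
grip_width: 0.0236
grasp_force: 20.0
```

Request:
jog_arm(motion=[[[0.1,-0.2,-0.1,0,0,0,1],[0.23,-0.47,-0.2,0,0,0,1],[0.36,-0.74,-0.2,0,0,0,1]]])

```text
time_s: 30.2
tool_pos: [0.5238, 0.1671, 0.151]
tool_rot: [180.0, -0.1, -0.1]
force: [-0.6, -0.4, -1.4]
grip_width: 0.0232
grasp_force: 20.0
```

Request:
jog_arm(motion=[[[0.12,-0.25,0,0,0,0,1],[0.24,-0.5,0,0,0,0,1],[0.35,-0.74,0,0,0,0,1]]])

```text
time_s: 30.5
tool_pos: [0.5578, 0.2414, 0.1491]
tool_rot: [180.0, 0.1, 0.0]
force: [0.3, 0.2, -0.1]
grip_width: 0.0231
grasp_force: 20.0
```

Request:
jog_arm(motion=[[[0.12,-0.25,0,0,0,0,1],[0.24,-0.5,0,0,0,0,1],[0.36,-0.7,0,0,0,0,1],[0.36,-0.75,0,0,0,0,1],[0.36,-0.75,0,0,0,0,1]]])

```text
time_s: 31.0
tool_pos: [0.5927, 0.3163, 0.1488]
tool_rot: [180.0, 0.1, 0.1]
force: [-0.0, -0.7, -0.4]
grip_width: 0.0234
grasp_force: 20.0
```

Request:
jog_arm(motion=[[[0,0,0,0,0,0,1],[0,0,0,0,0,0,1],[0,0,0,0,0,0,1],[0,0,0,0,0,0,1]]])

```text
time_s: 31.4
tool_pos: [0.594, 0.3148, 0.15]
tool_rot: [180.0, -0.0, -0.0]
force: [-0.4, -0.4, -1.6]
grip_width: 0.0233
grasp_force: 20.0
```

```bash
python3 - <<'E'
from h import *
c=wristc('w6'); circ(c,.594,.314,.06,(('pan',.076,.088),))
d=look('top','top1')[1];c=cloud('top',d).reshape(-1,3); circ(c,.448,-.08,.045,(('L',.004,.016),('body',.045,.06),('knob',.07,.09)))
circ(c,.67,.01,.035,(('M',.004,.016),('body',.034,.046),('knob',.053,.068)))
E
```

```text
31.4 [0.594  0.3148 0.15  ] [ 1.7997e+02 -2.0000e-02 -5.0000e-02]
pan 9969 0.0817 [0.5937 0.316 ] 0.055
L 299 0.0092 [ 0.447  -0.0818] 0.042
body 92 0.0535 [ 0.4484 -0.0816] 0.0212
knob 73 0.0791 [ 0.4482 -0.0813] 0.0137
M 154 0.0092 [0.6689 0.011 ] 0.0288
body 45 0.0411 [0.6685 0.0101] 0.0162
knob 37 0.0599 [0.6681 0.0101] 0.0103
```

Large and medium stand centred; the pan's centre is (0.594, 0.316). Descending from 0.150 to about 0.1017, creeping at the end.

Request:
jog_arm(motion=[[[0,-0.01,0.1,0,0,0,1],[0,-0.01,0.25,0,0,0,1],[0,-0.01,0.35,0,0,0,1],[0,-0.01,0.4,0,0,0,1],[0,-0.01,0.4,0,0,0,1]]])

```text
time_s: 32.0
tool_pos: [0.5931, 0.3161, 0.1079]
tool_rot: [179.9, 0.1, 0.0]
force: [-0.4, 0.7, -0.7]
grip_width: 0.0235
grasp_force: 20.0
```

Request:
jog_arm(motion=[[[0,0,0.02,0,0,0,1],[0,0,0.04,0,0,0,1],[0,0,0.06,0,0,0,1],[0,0,0.06,0,0,0,1],[0,0,0.06,0,0,0,1]]])

```text
time_s: 32.5
tool_pos: [0.5939, 0.3166, 0.1039]
tool_rot: [-180.0, -0.0, 0.0]
force: [-0.2, 0.2, -1.2]
grip_width: 0.0234
grasp_force: 20.0
```

Request:
jog_arm(motion=[[[0,0,0.005,0,0,0,1],[0,0,0.01,0,0,0,1],[0,0,0.015,0,0,0,1],[0,0,0.02,0,0,0,1],[0,0,0.02,0,0,0,1]]])

```text
time_s: 33.0
tool_pos: [0.5939, 0.3166, 0.1018]
tool_rot: [180.0, -0.0, 0.0]
force: [-0.3, -0.5, -0.5]
grip_width: 0.0232
grasp_force: 20.0
```

Request:
jog_arm(motion=[[[0,0,0.003,0,0,0,1],[0,0,0.006,0,0,0,1],[0,0,0.006,0,0,0,1]]])

```text
time_s: 33.3
tool_pos: [0.5939, 0.3166, 0.1017]
tool_rot: [180.0, -0.0, 0.0]
force: [-2.7, -1.7, 5.4]
grip_width: 0.0233
grasp_force: 20.0
```

In contact with about 6 N. Releasing and retreating.

Request:
jog_arm(motion=[[[0,0,0,0,0,0,0.7],[0,0,0,0,0,0,0.65],[0,0,0,0,0,0,0.5],[0,0,0,0,0,0,0.3],[0,0,0,0,0,0,0.2]]])

```text
time_s: 33.8
tool_pos: [0.5938, 0.3166, 0.1008]
tool_rot: [180.0, 0.0, 0.0]
force: [0.6, -0.3, 0.5]
grip_width: 0.0468
grasp_force: 0.0
```

Request:
jog_arm(motion=[[[0,0,-0.2,0,0,0,0.2],[0,0,-0.5,0,0,0,0.2],[0,0,-1,0,0,0,0.1],[0,0,-1,0,0,0,0.1],[0,0,-1,0,0,0,0.1]]])

```text
time_s: 34.3
tool_pos: [0.5946, 0.3173, 0.203]
tool_rot: [-179.9, -0.2, 0.0]
force: [0.1, 0.2, -0.6]
grip_width: 0.077
grasp_force: 0.0
```

Request:
jog_arm(motion=[[[0,0,0,0,0,0,0.1],[0,0,0,0,0,0,0.1],[0,0,0,0,0,0,0.1]]])

```text
time_s: 34.6
tool_pos: [0.5933, 0.3162, 0.1996]
tool_rot: [179.9, 0.1, 0.0]
force: [-0.1, -0.3, -0.1]
grip_width: 0.0784
grasp_force: 0.0
```

```bash
python3 - <<'E'
from h import *
c=wristc('w7'); circ(c,.594,.314,.06,(('pan',.076,.088),('body',.098,.11),('knob',.114,.126)))
look('scene','scene1')
im=cv2.imread('pics/scene1.png');cv2.imwrite('pics/s1.png',cv2.resize(im[120:320,200:500],(780,520)))
E
```

```text
34.6 [0.5933 0.3162 0.1996] [1.7994e+02 1.2000e-01 1.0000e-02]
pan 8686 0.082 [0.5938 0.316 ] 0.055
body 286 0.1055 [0.5948 0.3165] 0.0119
knob 273 0.1199 [0.5945 0.3166] 0.0082
```

View pics/s1.png

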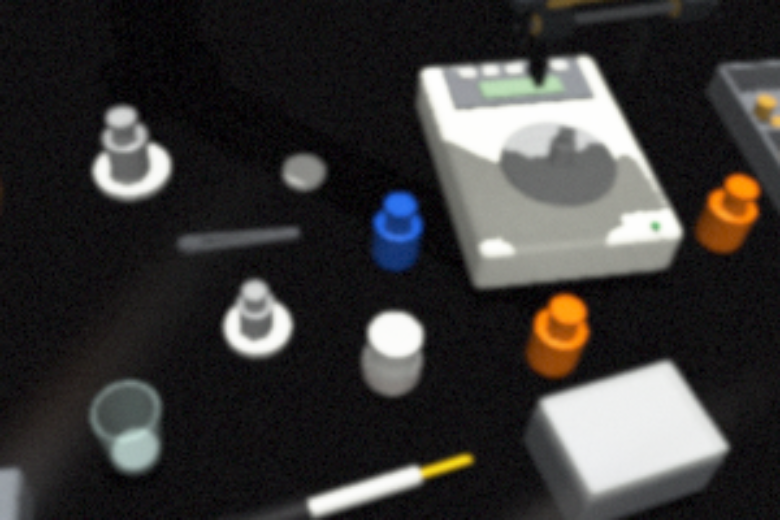

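All are in place: large (125,155), medium (257,320), small on the pan (560,155), small rest empty (303,170), beaker and jar undisturbed, gripper clear.

```bash
python3 -c "
from cell import env
print(env.sign_off())"
```

```text
the job is handed in; nothing more can be done
None
```

I handed the job in at about 35 s: by the last camera checks, the large and medium weights stand on their own rests and the small one on the balance pan, each within about 2 mm of centre, with the small rest empty and the beaker and jar untouched; sign-off returned no verdict.

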